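Check a glued frame for square with a slide rule

TASK

Check whether the freshly glued door frame is square: lay the slide rule inside it from corner to corner along one diagonal and then the other, each time seating its fixed nose in a corner of the clamped near rail and drawing the slide out until its nose is felt to seat in the opposite corner, and compare the two readings. The glue is still wet, so feel for the corners gently and do not push the frame out of shape. Let go and leave the rule lying in the longer diagonal with both noses snug in their corners (in either one if they agree within 2 mm), and do not disturb the other things on the bench.

Things in the scene. Friction and masses are not known exactly. Their poses are not given: they have to be found in the camera images.
- rule: slide rule: yellow-lacquered wooden bar 190 x 24 mm, top 16 mm high, black marks, on two rubber feet that grip; thin brass stem with a round upright brass nose (8 mm diameter) at each end. 350 g, slide included. Origin: underside, midway between the noses when closed; x runs along the rule to the slide's nose, z up. Closed, 255 mm between nose centres
- rule_slide (a joint): how far the slide is drawn out: 0 closed (a stop), up to 0.06 m; nose centres are 0.255 m plus this apart. It slides along x with about 1 N of friction and stays where left. It drags the body along unless the body is pushed down on its feet (a push of some 10 N on the thumb grip holds it)
- fixed_nose (a point): centre of the round nose (radius 4 mm) on the wooden bar's end, 10 mm above the rule's underside, 127.5 mm from its origin along -x
- slide_nose (a point): centre of the like nose on the slide's end, 10 mm above the rule's underside, 127.5 mm plus the slide's draw from the rule's origin along +x
- thumb_grip (a point): the slide's black upright thumb grip: plate 44 mm along the rule, 10 mm thick across it, from 17 to 57 mm above the rule's underside; this point is its middle, 42 mm up, 142.5 mm from the slide's nose centre and 112.5 mm (plus the draw) from the fixed nose's. Rule and slide can be carried by it
- board: grey assembly board 300 x 380 x 12 mm, fixed; origin at the centre of its underside, z up. The frame lies on it; two hold-downs with blue knobs (up to 34 mm above the board) stand along the outside of the near rail
- frame: light wooden door frame of 38 mm wide, 20 mm thick stock, flat on the board; opening 240 mm (y) by 180 mm (x), leaning out of square by up to 9 mm either way. This is its near rail (-x side, towards the robot), clamped and rigid, with all the frame. Origin: centre of the opening if square, on the board's top; z up
- head_rail: the frame's far rail (+x side), 240 mm long, parallel to the near rail; shifts along y as the frame leans. Origin: the inner corner at its left (+y) end, at the board. Its wet joints give way at roughly 10 N pushed along y or along a diagonal; well under that is gentle
- stile_left: the frame's left (+y) side, with the far rail on it; origin at the inner corner where it meets the near rail, x along it away from the near rail
- stile_right: the frame's right (-y) side; origin at the inner corner where it meets the near rail, x along it away from the near rail
- near_left (a point): inner corner of near rail and left side: the point 4 mm in from both faces and 10 mm above the board where a seated nose's centre lies. Goes with far_right
- near_right (a point): the same at the inner corner of near rail and right side. Goes with far_left
- far_left (a point): the same at the inner corner of far rail and left side
- far_right (a point): the same at the inner corner of far rail and right side
- glue_bottle: yellow glue bottle, 54 mm across, 150 mm tall, upright, loose; origin at the centre of its foot. To be left alone
- try_square: try square lying flat: blue stock 100 x 22 x 16 mm along x, steel blade 150 mm along +y, loose; origin under the stock's centre. To be left alone
- hammer: hammer lying along x, 260 mm, wooden handle to -x, loose; origin under the middle of its length. To be left alone

How it is judged:
On the way:
1. the shorter diagonal (either if within 1 mm) is measured: both noses within 2.5 mm of seated in its corners, the slide's nose pressing on the far corner's wood (((distance between fixed_nose and near_right below 0.0025 m and distance between slide_nose and far_left below 0.0025 m and y of far_left in the frame of frame below 0.1168 m and contact force between rule and stile_left above 0.3 N) or (distance between fixed_nose and near_left below 0.0025 m and distance between slide_nose and far_right below 0.0025 m and y of far_left in the frame of frame above 0.1152 m and (contact force between rule and head_rail above 0.3 N or contact force between rule and stile_right above 0.3 N)))), for 0.3 s.
At the end, for the whole second after the job is handed in: the rule lies still, let go, inside the frame along the longer diagonal (either one if they agree within 3 mm), its fixed nose within 2.5 mm of seated in the near corner, its slide's nose within 2.5 mm of seated in the far corner and touching its wood (((distance between fixed_nose and near_right below 0.0025 m and distance between slide_nose and far_left below 0.0025 m and y of far_left in the frame of frame above 0.1141 m and contact force between rule and stile_left above 0.15 N) or (distance between fixed_nose and near_left below 0.0025 m and distance between slide_nose and far_right below 0.0025 m and y of far_left in the frame of frame below 0.1179 m and (contact force between rule and head_rail above 0.15 N or contact force between rule and stile_right above 0.15 N))) and linear speed of rule below 0.01 m/s and contact force between the fingers and rule below 0.1 N).
It fails at once if the frame is pushed out of shape (a far corner moves over 2 mm) (distance of any of far_left, far_right from where it was at the start of the episode above 0.002 m).
It fails at once if the rule is pressed on the frame with over 30 N in all (contact force between rule and frame above 30 N).
It fails at once if the glue bottle, try square or hammer is moved over 30 mm, or the bottle tipped (distance of any of glue_bottle, try_square, hammer from where it was at the start of the episode above 0.03 m or angle between glue_bottle's own z axis and vertical above 0.5 rad).
It also fails if it takes over 72 s, if anything falls off the work surface, if the arm or the gripper's body presses on something with over 40 N, if the wrist force passes 120 N, or if a joint passes its speed limit or range.

ROBOT

A 6-joint arm with a two-finger parallel gripper is mounted at the origin on the work surface. World frame = base frame: x ahead of the robot, y to its left, z up, the work surface at z = 0. Lengths are in m, angles in rad, forces in N, time in s.
With the tool pointing down it reaches from about 0.35 to 0.875 m from the base axis. Payload 4.2 kg.
Tool frame: the origin (TCP) lies at the very end of the fingers, on their centre line; the grasp point (between the pads) lies 19 mm behind it; z points along the fingers, y is the direction in which the jaws open and shut (so a half turn about z gives the same grasp; the last joint's range is limited). The gripper opens to 87 mm and grips with 3 to 60 N. Pads are 19 mm wide; open, the fingers measure 117 mm over their backs; the gripper's body (75 mm by 190 mm) begins 51 mm behind the grasp point.
Start: joints at [1.497, 0.385, 0.008, 0, -1.194, -0.259], TCP at [0.204, 0.591, 0.223] pointing down, gripper open.
Joint ranges: [-3.14, 3.14], [-1.21, 2.06], [-1.07, 1.41], [-3.16, 2.05], [-2.99, -0.16], [-3.1, 3.1]. Speed limits (rad/s): [2.79, 2.79, 3.14, 3.14, 3.14, 3.14].

INTERFACE

Orientations are given as a unit quaternion [w, x, y, z].
In Python, from station import bot, imaging, ticket, status gives the robot as it stands. Calls block until the motion is done:
- bot.goto(position, orientation): joint-space move of the TCP to a pose.
- bot.move_straight(position, orientation=None, feed=0.15): straight line of the TCP; orientation=None keeps the orientation; feed is the mean speed in m/s.
- bot.movej(angles): joint-space move.
- bot.gripper_to(opening, force=None): finger opening in m; force is the grip in N (None keeps the last); returns when the fingers have stopped.
- bot.pause(seconds).
- bot.solve_ik(position, orientation): joint angles nearest the present ones, or None.
- imaging.camera(name): name is "scene" or "side" or "wrist"; returns a dict with "frame" (480x640x3 uint8, blue, green, red), "intrinsics" (3x3 intrinsics, pixels), "R" (3x3) and "t" (3): a world point X has camera coordinates R X + t. Camera axes: x right, y down, z forward; pixel columns grow to the right and rows downward; lengths in m; the calibration is good to about 2 mm. A picture is of the moment at which its call begins. There is no depth.
A pose or a line that the arm cannot do raises bot.MotionError and nothing moves.
- ticket.finish_job(): hands the job in, once; it reports no verdict.
Readings, each from a call of its own:
- status.read_time_s(): time.
- status.read_joint_positions(): joint angles.
- status.read_joint_vel(): joint speeds.
- status.read_joint_efforts(): joint torques, N m.
- status.read_eef_pos(): TCP position.
- status.read_eef_rot(): TCP orientation.
- status.read_contact_force(): force on the tool from outside, world axes, zero at the start.
- status.read_wrist_torque(): the same for the moment, N m.
- status.read_width(): finger opening in m.
Only numpy, scipy, OpenCV 4.12 (cv2) and the standard library are available. Lean on these libraries where they do the work, as an engineer would, in place of code of your own. Each camera call takes 0.05 s, during which the arm holds its last target. There are 200 camera calls.

## Working session

There is one attempt and no reset: what is moved stays moved. The work goes in short steps, each a Python script; the robot and the scene stay as the last script left them, time stands still between calls to the robot, and variables do not carry over. Pictures are saved under pics/ and viewed, about 8 in all and at most 12, crops included, and the job is handed in when it is done.

```bash
ls; mkdir -p pics; cat > h.py <<'E'
import numpy as np, cv2
from station import bot, imaging, ticket, status
def shot(name,fn):
    c=imaging.camera(name); cv2.imwrite(f'pics/{fn}.png',c['frame']); np.savez(f'pics/{fn}.npz',K=c['intrinsics'],R=c['R'],t=c['t']); return c
def ray(c,uv,z):
    K,R,t=[np.array(c[k]) for k in (('intrinsics' if 'intrinsics' in c else 'K'),'R','t')]
    o=-R.T@t; d=R.T@np.linalg.inv(K)@np.array([uv[0],uv[1],1.0]); return o+d*(z-o[2])/d[2]
def proj(c,X):
    K,R,t=[np.array(c[k]) for k in (('intrinsics' if 'intrinsics' in c else 'K'),'R','t')]
    p=K@(R@np.array(X)+t); return p[:2]/p[2]
E
python3 - <<'E'
from h import *
a=shot('scene','scene0'); b=shot('side','side0')
for c in (a,b): print(np.round(-c['R'].T@c['t'],3))
print(status.read_eef_rot(),status.read_eef_pos(),status.read_time_s(),status.read_width())
E
```

```text
pics
[1.299 0.039 1.276]
[ 0.061 -0.944  0.88 ]
[ 9.77168983e-04  9.86170296e-01 -1.65732256e-01 -1.11584452e-04] [0.20400315 0.5901992  0.22157461] 0.1 0.08692367150224564
```

View pics/scene0.png

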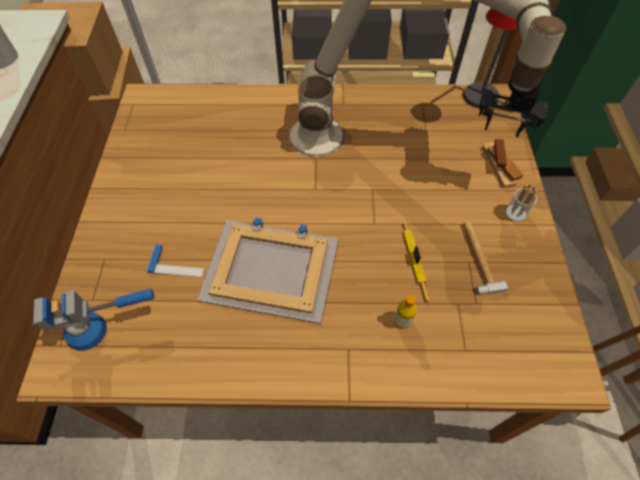

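View pics/side0.png

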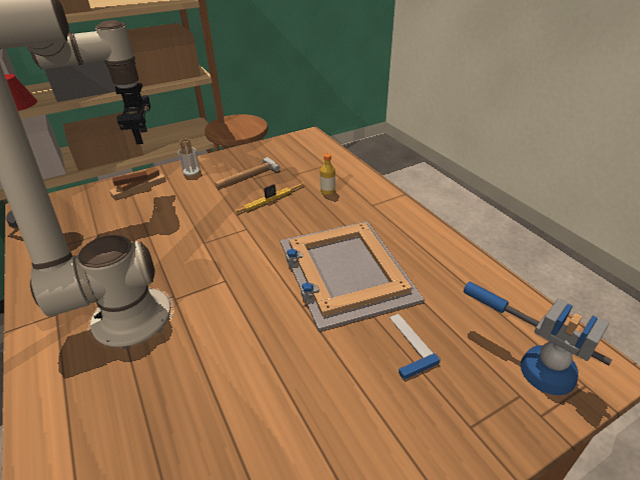

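The scene view shows the frame with its opening near (270,265), blue knobs at (257,223) and (302,230), the rule from (404,227) to (427,297) with its grip at (417,255), the bottle at (405,312), the hammer at (485,258) and the square at (175,265). The side view agrees. Next I'll get rough positions.

```bash
python3 - <<'E'
from h import *
c=np.load('pics/scene0.npz')
for n,uv,z in [('noseA',(404,227),.01),('noseB',(427,297),.01),('grip',(417,254),.045),('frameTL',(226,227),.032),('TR',(327,238),.032),('BR',(316,310),.032),('BL',(212,293),.032),('bottle',(404,322),.01),('hamhead',(490,288),.02),('knob',(257,223),.04),('knob2',(302,230),.04)]:
    print(n,np.round(ray(c,uv,z),3))
w=shot('wrist','w0')
p=status.read_eef_pos(); 
print(np.round(-w['R'].T@w['t']-p,3),w['R'].round(2).tolist(),w['intrinsics'][0][0])
E
```

```text
noseA [0.428 0.298 0.01 ]
noseB [0.682 0.346 0.01 ]
grip [0.552 0.323 0.045]
frameTL [ 0.448 -0.285  0.032]
TR [0.488 0.044 0.032]
BR [0.739 0.013 0.032]
BL [ 0.687 -0.298  0.032]
bottle [0.764 0.27  0.01 ]
hamhead [0.655 0.536 0.02 ]
knob [ 0.437 -0.184  0.04 ]
knob2 [ 0.463 -0.036  0.04 ]
[ 0.073 -0.023  0.162] [[-0.33, -0.95, 0.0], [-0.91, 0.31, 0.28], [-0.26, 0.09, -0.96]] 363.4083814094087
```

```bash
cat >> h.py <<'E'
def q(psi): return [0,float(np.cos(psi/2)),float(np.sin(psi/2)),0]
E
python3 - <<'E'
from h import *
psi=np.radians(10.7); d=np.array([np.cos(psi),np.sin(psi),0])
bot.goto([0.552+.0,0.323,0.22],q(psi)); bot.pause(.3); a=shot('wrist','rule1')
print(status.read_time_s())
bot.goto([0.593,-0.133,0.135],q(np.radians(-7))); bot.pause(.3);b=shot('wrist','frame1')
print(status.read_time_s(), status.read_eef_pos(), status.read_contact_force())
cv2.imwrite('pics/both1.png',cv2.resize(np.vstack([a['frame'],b['frame']]),(450,600)) )
E
```

```text
2.1167
4.1667 [ 0.59314992 -0.13254133  0.13502979] [ 0.71954023 -0.80300464 -0.64260332]
```

View pics/rule1.png

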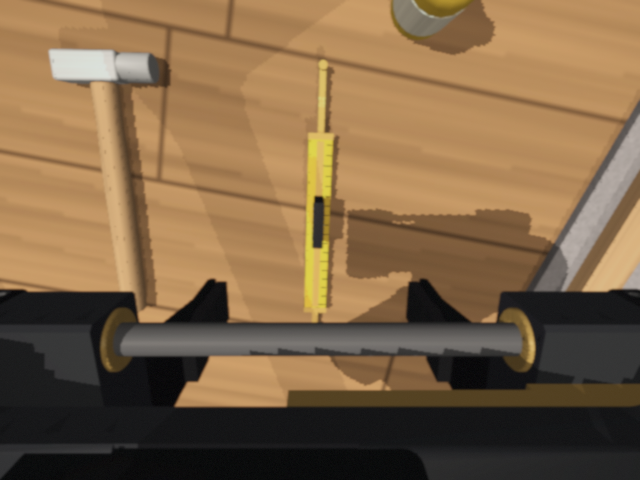

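View pics/frame1.png

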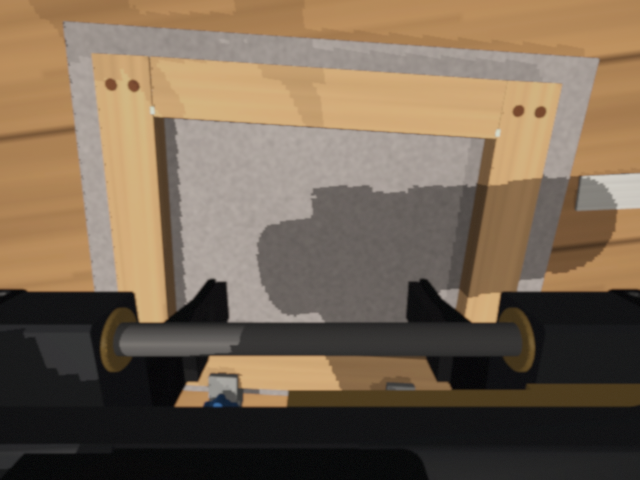

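Rule view: the far nose is at (323,65), the bar runs from row 133 to 312, and the grip is at (318,222). Frame view: the far inner corners are at about (152,115) and (498,134), and the near corners are hidden by the gripper. I'll shift back to see those.

```bash
python3 - <<'E'
from h import *
bot.goto([0.475,-0.118,0.135],q(np.radians(-7))); bot.pause(.3);b=shot('wrist','frame2')
print(status.read_time_s())
r=np.load('pics/rule1.npz'); f=np.load('pics/frame1.npz')
for n,uv,z in [('nose',(323,65),.014),('barfar',(321,133),.016),('barnear',(315,312),.016),('griptopfar',(319,197),.057),('griptopnear',(317,248),.017),('gripmid',(318,222),.05)]: print(n,ray(r,uv,z).round(4))
for uv in [(152,115),(498,134)]: print(ray(f,uv,.032).round(4))
E
```

```text
5.0667
nose [0.6903 0.3458 0.014 ]
barfar [0.6307 0.3362 0.016 ]
barnear [0.442  0.3065 0.016 ]
griptopfar [0.5758 0.3278 0.057 ]
griptopnear [0.516  0.3183 0.017 ]
gripmid [0.5513 0.324  0.05  ]
[ 0.6973 -0.0285  0.032 ]
[ 0.6558 -0.2662  0.032 ]
```

View pics/frame2.png

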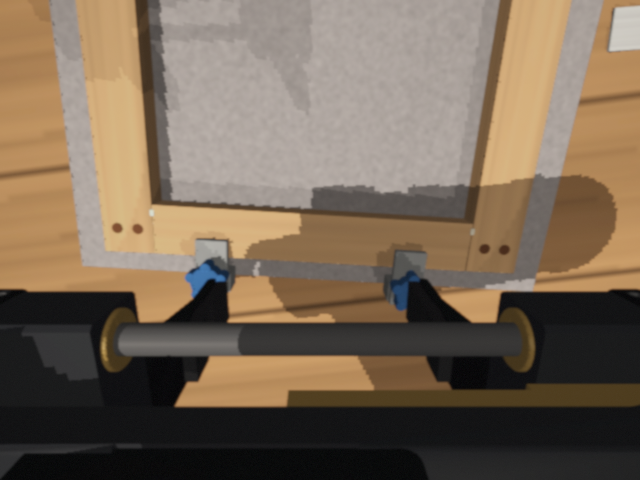

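```bash
python3 - <<'E'
from h import *
r=np.load('pics/rule1.npz'); f=np.load('pics/frame1.npz');g=np.load('pics/frame2.npz');s=np.load('pics/scene0.npz')
a=ray(r,(319,197),.017);b=ray(r,(317.5,248),.057); print('grip',a,b,np.linalg.norm((a-b)[:2]),(a+b)/2)
nose=ray(r,(323,65),.014); gm=(a+b)/2; print('nose-grip',np.linalg.norm((nose-gm)[:2]),np.degrees(np.arctan2(*(nose-gm)[1::-1])))
u=(nose-gm)/np.linalg.norm((nose-gm)[:2])
for d in (.255,.284): print(d,proj(s,[*(nose-d*u)[:2],.01]))
# line fits in frame images : board-top/edge detection
I1=cv2.imread('pics/frame1.png');I2=cv2.imread('pics/frame2.png')
def edge(I,cam,p,qq,horizontal,sign):
    # subpixel max gradient along scan for points between p and qq
    sat=cv2.GaussianBlur(I,(0,0),.8).astype(float); sat=sat[:,:,2]-sat[:,:,0] # wood: R-B large
    val=cv2.GaussianBlur(I,(0,0),.8).astype(float)[:,:,2]; pts=[]
    for k in np.linspace(0,1,25):
        u,v=np.array(p)+k*(np.array(qq)-p)
        if horizontal: line=val[int(v)-9:int(v)+10,int(round(u))]; 
        else: line=val[int(round(v)),int(u)-9:int(u)+10]
        gr=sign*np.diff(line); i=int(np.argmax(gr)); 
        if 0<i<len(gr)-1:
            den=gr[i-1]-2*gr[i]+gr[i+1]; o=.5*(gr[i-1]-gr[i+1])/den if den else 0
            pts.append((round(u),int(v)-9+i+.5+o) if horizontal else (int(u)-9+i+.5+o,round(v)))
    X=np.array([ray(cam,x,.032)[:2] for x in pts]); 
    for _ in range(3):
        m=np.median(X,0);vx,vy,x0,y0=cv2.fitLine(X.astype(np.float32),cv2.DIST_HUBER,0,1e-4,1e-4).ravel()
        e=abs((X[:,0]-x0)*-vy+(X[:,1]-y0)*vx); X=X[e<max(.001,2*np.median(e))]
    print(len(X),'rms mm',1e3*np.sqrt(np.mean(e**2)),'ang',np.degrees(np.arctan2(vy,vx))); return np.array([x0,y0]),np.array([vx,vy])
def X(l,m):
    t=np.linalg.solve(np.c_[l[1],-m[1]],m[0]-l[0]); return l[0]+t[0]*l[1]
# sign: val falls from wood to face/board
L1=edge(I1,f,(153,125),(163,270),0,-1); R1=edge(I1,f,(496,145),(472,275),0,1); H=edge(I1,f,(175,118),(480,132),1,-1)
L2=edge(I2,g,(140,10),(150,190),0,-1); R2=edge(I2,g,(505,10),(475,200),0,1); N=edge(I2,g,(170,207),(460,219),1,1)
FL,FR=X(L1,H),X(R1,H); NL,NR=X(L2,N),X(R2,N)
print('FL',FL,'FR',FR,'NL',NL,'NR',NR)
n=np.linalg.norm
print('far',n(FL-FR),'near',n(NL-NR),'L',n(FL-NL),'R',n(FR-NR),'d NL-FR',n(NL-FR),'d NR-FL',n(NR-FL))
E
```

```text
grip [0.56944001 0.32641185 0.017     ] [0.52830086 0.32011978 0.057     ] 0.04161754238624675 [0.54887043 0.32326582 0.037     ]
nose-grip 0.1432056128069641 9.064819075760546
0.255 [406.63220338 229.75370311]
0.284 [404.5143071  222.59135303]
25 rms mm 0.029320373790778752 ang -9.766685
25 rms mm 0.05552846918641116 ang -9.577842
25 rms mm 0.08477009827399708 ang 79.52328
25 rms mm 0.044830953498580524 ang -9.756552
25 rms mm 0.07569361191643337 ang -9.728429
25 rms mm 0.09801185123719591 ang 79.47213
FL [ 0.6969129  -0.02902377] FR [ 0.65332234 -0.26475182] NL [0.5193355  0.00162568] NR [ 0.47551507 -0.234168  ]
far 0.23972453 near 0.23983097 L 0.18020298 R 0.18041839 d NL-FR 0.29817688 d NR-FL 0.30182967
```

The frame fits to 0.1 mm: the opening measures 240 x 180 as it must. NR-FL is about 3.6 mm longer than NL-FR by camera. The slide appears to be drawn about 28 mm, so I'll grasp the grip and close it.

```bash
cat >> h.py <<'E'
NL,NR,FL,FR=[np.array(v) for v in ([0.5193355,0.00162568],[0.47551507,-0.234168],[0.6969129,-0.02902377],[0.65332234,-0.26475182])]
def seat(c,a,b):
    e,f=(a-c)/np.linalg.norm(a-c),(b-c)/np.linalg.norm(b-c); s=abs(e[0]*f[1]-e[1]*f[0]); return c+.004/s*(e+f)
sNL,sNR,sFL,sFR=seat(NL,NR,FL),seat(NR,NL,FR),seat(FL,FR,NL),seat(FR,FL,NR)
def F(n=5,dt=.02):
    v=[]
    for _ in range(n): bot.pause(dt); v.append(status.read_contact_force())
    return np.mean(v,0)
def yaw(v): return float(np.arctan2(v[1],v[0]))
E
python3 - <<'E'
from h import *
for a,b in ((sNL,sFR),(sNR,sFL)):
    d=b-a; y=yaw(d); print(np.linalg.norm(d),np.degrees(y))
    p=a+d/np.linalg.norm(d)*.115
    for fl in (0,np.pi): 
        for z in (.035,.15):
            s=bot.solve_ik([*p,z],q(y+fl)); print(fl,z,None if s is None else np.round(s,2))
psi=np.radians(9.06); u=np.array([np.cos(psi),np.sin(psi)]); g=np.array([.5489,.3233])
bot.goto([*g,.11],q(psi)); f=np.array([F(1) for _ in range(6)]); print('noise',f.round(2).tolist())
bot.move_straight([*g,.022],feed=.12)
bot.gripper_to(.004,force=45); print('w',status.read_width(),status.read_eef_pos(),'F',F().round(2),status.read_time_s())
E
```

```text
0.287052397494366 -63.61624380591715
0 0.035 [ 0.09  0.51 -0.32  0.   -0.74  0.37]
0 0.15 [ 0.09  0.38 -0.2   0.   -1.    0.37]
3.141592653589793 0.035 [ 0.09  0.51 -0.32  0.   -0.74 -2.78]
3.141592653589793 0.15 [ 0.09  0.38 -0.2   0.   -1.   -2.78]
0.2905574858699181 43.12858289966142
0 0.035 [ 0.01  0.51 -0.32  0.   -0.74  2.31]
0 0.15 [ 0.01  0.38 -0.2   0.   -1.    2.31]
3.141592653589793 0.035 [ 0.01  0.51 -0.32  0.   -0.74 -0.83]
3.141592653589793 0.15 [ 0.01  0.38 -0.2   0.   -1.   -0.83]
noise [[-0.83, -0.55, -0.96], [-0.49, -0.42, 0.56], [-0.02, -0.95, 0.74], [0.38, 0.18, -1.27], [-0.42, 0.92, -0.37], [-0.16, -0.19, -0.37]]
w 0.009933634185191666 [0.54883991 0.32316301 0.02195977] F [-0.21 -0.41  0.16] 9.0
```

```bash
python3 - <<'E'
from h import *
v=np.array([status.read_contact_force() for _ in range(8)]); print('static noise',v.std(0).round(2))
psi=np.radians(9.06); u=np.array([np.cos(psi),np.sin(psi)]); g=np.array([.5489,.3233])
f0=F(8); z=.022
for k in range(12):
    z-=.0004; bot.move_straight([*g,z],feed=.02); f=F(4)-f0
    if f[2]>9: break
print('press',z,f.round(2),status.read_eef_pos(),status.read_time_s())
s=.018; bot.move_straight([*(g-s*u),z],feed=.06); print(s,(F(4)-f0).round(2))
while s<.040:
    s+=.0015; bot.move_straight([*(g-s*u),z],feed=.03); f=F(4)-f0
    print(round(s,4),(f[:2]@u).round(2),f[2].round(2))
    if f[:2]@u>4: break
print(status.read_eef_pos(),status.read_time_s())
E
```

```text
static noise [0. 0. 0.]
press 0.019999999999999993 [-0.35 -2.25  9.29] [0.55004843 0.3234366  0.02183262] 10.7167
0.018 [-0.69 -2.65  9.21]
0.0195 -0.38 8.86
0.021 0.07 8.55
0.0225 0.11 9.0
0.024 -0.47 8.8
0.0255 0.01 8.95
0.027 -0.19 9.14
0.0285 1.93 7.18
0.03 3.87 5.57
0.0315 4.33 5.49
[0.52074628 0.32009973 0.02182416] 14.0833
```

The stop was felt at 28.5 mm, which matches. Next I'll carry the rule to the shorter diagonal (NL-FR) and feel for the near corner.

```bash
cat >> h.py <<'E'
ax=np.radians(79.5-90); ex=np.array([np.cos(ax),np.sin(ax)]); ey=np.array([-ex[1],ex[0]])
def feel(p,z,d,f0,thr,step=.0004,maxd=.009,n=6,quiet=False):
    """step p along unit d until the opposing force exceeds thr; returns commanded p"""
    s=0
    while s<maxd:
        s+=step; bot.move_straight([*(p+s*d),z],feed=.02); f=F(n)-f0
        if -(f[:2]@d)>thr:
            f=F(n)-f0
            if -(f[:2]@d)>thr*.8: break
    print('felt' if s<maxd else 'NOT FELT','s',round(s,4),'f',f.round(2),'pos',np.round(status.read_eef_pos(),4),'t',status.read_time_s()); return p+s*d
E
python3 - <<'E'
from h import *
p=np.array(status.read_eef_pos()); bot.move_straight([p[0],p[1],.19],feed=.2)
d=sFR-sNL; y=yaw(d); u=d/np.linalg.norm(d)
c=sNL+.1125*u + .004*ex - .004*ey     # fixed nose 4 mm clear of both faces
bot.goto([*c,.19],q(y)); bot.move_straight([*c,.0365],feed=.15)
bot.pause(.3); f0=F(15); print('tare',f0.round(2),np.round(status.read_eef_pos(),4),c.round(4),status.read_time_s())
c1=feel(c,.0365,-ex,f0,1.2); c2=feel(c1,.0365,ey,f0,1.2)
np.savez('s1.npz',c=c2,u=u,y=y,f0=f0); w=shot('wrist','seat1'); shot('side','side1')
print('nose est', (np.array(status.read_eef_pos())[:2]-.1125*u-sNL).round(4)@np.c_[ex,ey])
E
```

```text
tare [ 0.05  0.23 -3.82] [ 0.5757 -0.1085  0.0365] [ 0.5757 -0.1084] 18.4
felt s 0.0052 f [ 1.47 -0.91 -0.29] pos [ 0.571  -0.1075  0.0366] t 23.05
felt s 0.0028 f [ 3.03 -3.79  0.61] pos [ 0.5713 -0.1049  0.0366] t 25.6
nose est [-0.00107777 -0.00131849]
```

```bash
python3 - <<'E'
from h import *
S=np.load('s1.npz'); c,u,y,f0=S['c'],S['u'],float(S['y']),S['f0']
n=np.array([-u[1],u[0]])
z=.0325; bot.move_straight([*c,z],feed=.03); f=F(5)-f0
while f[2]<11.5 and z>.030: z-=.0005; bot.move_straight([*c,z],feed=.03); f=F(4)-f0
print('press',z,f.round(2),np.round(status.read_eef_pos(),4))
s=.027; bot.move_straight([*(c+s*u),z],feed=.06); b=F(8); print('base',(b-f0).round(2),status.read_time_s())
while s<.040:
    s+=.0005; bot.move_straight([*(c+s*u),z],feed=.03); f=F(5)-b
    print(round(s,4),'u',(f[:2]@u).round(2),'n',(f[:2]@n).round(2),'z',(f[2]+b[2]-f0[2]).round(1))
    if f[:2]@u<-1.8 : break
bot.pause(.4)
p=np.array(status.read_eef_pos()); print(p.round(4),'n/u of nose vs sFR',(p[:2]+.1425*u-sFR)@np.c_[u,n],status.read_time_s())
np.savez('s1b.npz',c=c+s*u,z=z,b=b,p=p)
shot('wrist','m1'); shot('scene','m1s')
E
```

```text
press 0.032 [-0.42 -2.25 12.34] [ 0.5717 -0.1048  0.0338]
base [-0.75 -1.46 11.92] 27.1167
0.0275 u -0.91 n 0.05 z 12.4
0.028 u -1.24 n 0.42 z 12.5
0.0285 u -0.58 n 0.44 z 12.5
0.029 u -1.41 n -0.09 z 12.8
0.0295 u -0.88 n 0.33 z 12.6
0.03 u -1.12 n 0.07 z 12.7
0.0305 u -1.31 n 0.15 z 12.2
0.031 u -1.31 n 0.54 z 13.1
0.0315 u -1.7 n 0.29 z 12.6
0.032 u -1.13 n 0.21 z 12.7
0.0325 u -1.21 n 0.43 z 12.5
0.033 u -1.71 n -0.05 z 12.6
0.0335 u -2.88 n 0.2 z 13.3
[ 0.586  -0.1339  0.0338] n/u of nose vs sFR [ 0.00088898 -0.00131495] 31.85
```

View pics/m1.png

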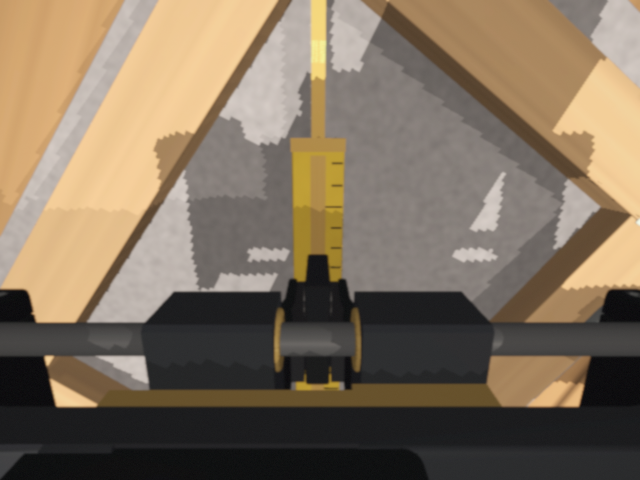

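```bash
cat >> h.py <<'E'
def edge2(I,cam,p,qq,sign,w=14,N=25):
    val=cv2.GaussianBlur(I,(0,0),.8).astype(float)[:,:,2]; pts=[]
    for k in np.linspace(0,1,N):
        u,v=np.array(p)+k*(np.array(qq)-p); u0=int(u)-w
        g=sign*np.diff(val[int(v),max(u0,0):int(u)+w]); i=int(np.argmax(g)); pts.append((max(u0,0)+i+.5,int(v)))
    X=np.array([ray(cam,x,.032)[:2] for x in pts])
    for _ in range(5):
        vx,vy,x0,y0=cv2.fitLine(X.astype(np.float32),cv2.DIST_HUBER,0,1e-4,1e-4).ravel()
        e=abs((X[:,0]-x0)*-vy+(X[:,1]-y0)*vx); X=X[e<max(.0006,2*np.median(e))]
    print(len(X),'rms mm',(1e3*np.sqrt(np.mean(e**2))).round(2),'ang',np.degrees(np.arctan2(vy,vx)).round(2),pts[0],pts[-1]); return np.array([x0,y0]),np.array([vx,vy])
def cross(l,m):
    t=np.linalg.solve(np.c_[l[1],-m[1]],m[0]-l[0]); return l[0]+t[0]*l[1]
E
python3 - <<'E'
from h import *
S=np.load('s1.npz');u=S['u'];n=np.array([-u[1],u[0]]);p=np.load('s1b.npz')['p'];c=np.load('pics/m1.npz');I=cv2.imread('pics/m1.png')
L=edge2(I,c,(284,2),(160,185),-1); R=edge2(I,c,(400,15),(590,195),1)
C=cross(L,R); st=C+(sFR-FR); no=p[:2]+.1425*u
# stem axis measured in this picture (stem top height ~.012+.012)
hsv=cv2.cvtColor(I,cv2.COLOR_BGR2HSV); 
for v in (5,60,120): 
    m=np.where((hsv[v,295:345,1]>110))[0]+295; print(v,m.min(),m.max(), ((ray(c,(m.mean()+.0,v),.023)[:2]-p[:2])@np.c_[u,n]).round(4))
print('corner',C,'vs',FR,'nose-seat u,n',((no-st)@np.c_[u,n]).round(4))
E
```

```text
23 rms mm 0.14 ang 79.37 (276.5, 2) (159.5, 185)
20 rms mm 0.24 ang -10.05 (403.5, 15) (579.5, 195)
5 312 325 [0.1281 0.0008]
60 314 314 [0.1072 0.0027]
120 312 323 [0.0825 0.0012]
corner [ 0.6527471  -0.26528654] vs [ 0.65332234 -0.26475182] nose-seat u,n [ 0.0007 -0.0006]
```

```bash
python3 - <<'E'
from h import *
S=np.load('s1.npz'); c,u=S['c'],S['u']; B=np.load('s1b.npz'); z=float(B['z'])
bot.move_straight([*(c+.002*u),z],feed=.07); bot.move_straight([*(c-.0003*u),z],feed=.03)
print('closed',(F(5)-S['f0']).round(2),np.round(status.read_eef_pos(),4),status.read_time_s())
e=c+.006*u; bot.move_straight([*e,.045],feed=.06); bot.move_straight([*e,.10],feed=.2)
d=sFL-sNR; y=yaw(d); u=d/np.linalg.norm(d); sh=np.array([-.0008,-.0009])
c=sNR+sh+.1125*u+.003*ex+.003*ey
bot.goto([*c,.10],q(y)); bot.move_straight([*c,.0365],feed=.12)
bot.pause(.2); f0=F(12); print('tare',f0.round(2),np.round(status.read_eef_pos(),4),status.read_time_s())
c1=feel(c,.0365,-ex,f0,1.2,step=.0005,n=4); c2=feel(c1,.0365,-ey,f0,1.2,step=.0005,n=4)
np.savez('s2.npz',c=c2,u=u,y=y,f0=f0)
p=np.array(status.read_eef_pos()); print('nose est', (p[:2]-.1125*u-sNR).round(4)@np.c_[ex,ey])
shot('wrist','seat2')
E
```

```text
closed [ 0.63 -3.04 11.48] [ 0.5718 -0.1046  0.0338] 32.8833
tare [-0.14 -0.02 -3.45] [ 0.5651 -0.1525  0.0368] 36.475
felt s 0.0035 f [ 1.67  0.23 -0.42] pos [ 0.5619 -0.1518  0.0366] t 38.7583
felt s 0.004 f [ 4.2   2.46 -0.6 ] pos [ 0.5612 -0.1556  0.0366] t 41.3583
nose est [-0.00079    -0.00177367]
```

Both walls were felt at NR, in line with the first corner. Now press and draw.

```bash
python3 - <<'E'
from h import *
S=np.load('s2.npz'); c,u,y,f0=S['c'],S['u'],float(S['y']),S['f0']
n=np.array([-u[1],u[0]]); p0=np.array(status.read_eef_pos())
z=.0322; bot.move_straight([*c,z],feed=.03); f=F(5)-f0
while f[2]<11 and z>.030: z-=.0005; bot.move_straight([*c,z],feed=.03); f=F(4)-f0
print('press',z,f.round(2),np.round(status.read_eef_pos(),4))
s=.030; bot.move_straight([*(c+.029*u),z],feed=.06); bot.move_straight([*(c+s*u),z],feed=.03); b=F(10); print('base',(b-f0).round(2),status.read_time_s())
while s<.042:
    s+=.0005; bot.move_straight([*(c+s*u),z],feed=.03); f=F(5)-b
    print(round(s,4),'u',(f[:2]@u).round(2),'n',(f[:2]@n).round(2))
    if f[:2]@u<-1.5 :
        f=F(6)-b; print(f[:2]@u)
        if f[:2]@u<-1.3: break
p=np.array(status.read_eef_pos()); print(p.round(4),'draw',(p-p0)[:2]@u,'nose vs sFL',(p[:2]+.1425*u-sFL)@np.c_[u,n],status.read_time_s())
np.savez('s2b.npz',c=c+s*u,z=z,b=b,p=p); shot('wrist','m2')
c_=np.load('pics/m2.npz');I=cv2.imread('pics/m2.png')
E
```

```text
press 0.0317 [ 0.81  3.5  11.92] [ 0.5615 -0.1559  0.0338]
base [-0.62  0.83 12.67] 43.15
0.0305 u -0.8 n -0.21
0.031 u -0.93 n -0.06
0.0315 u -0.58 n 0.12
0.032 u -0.59 n -0.1
0.0325 u -0.39 n -0.21
0.033 u -0.56 n -0.55
0.0335 u -1.19 n 0.05
0.034 u -0.86 n -0.15
0.0345 u -1.07 n -0.35
0.035 u -0.51 n -0.35
0.0355 u -0.69 n 0.21
0.036 u -0.81 n -0.06
0.0365 u -1.04 n -0.64
0.037 u -0.87 n -0.14
0.0375 u -1.76 n -0.76
-1.8011677382270281
[ 0.5874 -0.1315  0.0338] draw 0.03563254290851728 nose vs sFL [-0.00183153 -0.00072121] 48.25
```

View pics/m2.png

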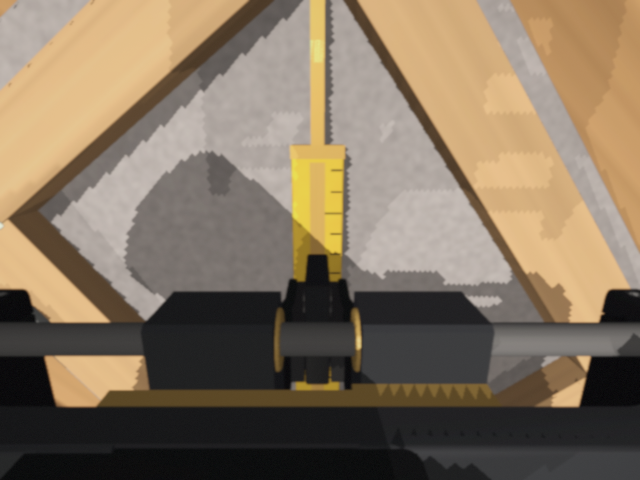

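```bash
python3 - <<'E'
from h import *
S=np.load('s2.npz');u=S['u'];n=np.array([-u[1],u[0]]);p=np.load('s2b.npz')['p'];c=np.load('pics/m2.npz');I=cv2.imread('pics/m2.png')
L=edge2(I,c,(240,17),(40,195),-1); R=edge2(I,c,(350,8),(480,215),1)
C=cross(L,R); st=C+(sFL-FL); no=p[:2]+.1425*u
hsv=cv2.cvtColor(I,cv2.COLOR_BGR2HSV)
for v in (20,100,130):
    m=np.where((hsv[v,295:345,1]>110))[0]+295; print(v,m.min(),m.max(), ((ray(c,(m.mean(),v),.023)[:2]-p[:2])@np.c_[u,n]).round(4))
print('corner',C,'vs',FL,'nose-seat u,n',((no-st)@np.c_[u,n]).round(4),'ex,ey',((no-st)@np.c_[ex,ey]).round(4))
E
```

```text
25 rms mm 0.08 ang -9.76 (229.5, 17) (32.5, 195)
25 rms mm 0.11 ang 79.46 (361.5, 8) (488.5, 215)
20 311 324 [0.1248 0.0005]
100 311 324 [0.0933 0.0004]
130 311 324 [0.0805 0.0004]
corner [ 0.69674665 -0.0287567 ] vs [ 0.6969129  -0.02902377] nose-seat u,n [-0.0019 -0.001 ] ex,ey [-0.0003 -0.0021]
```

Readings: 287.5 mm against 290.6 mm, so NR-FL is longer. Both noses are offset from my camera corners by the same 1.8 mm or so, which is a calibration shift, so they're seated. Now I'll unload gently, re-feel contact, let go and lift.

```bash
python3 - <<'E'
from h import *
S=np.load('s2.npz'); u,f0=S['u'],S['f0']; B=np.load('s2b.npz'); c=B['c']; n=np.array([-u[1],u[0]])
z=.0331; c=c+.0003*u; bot.move_straight([*c,z],feed=.02)
s=0
for k in range(5):
    f=F(8)-f0; print('u',(f[:2]@u).round(2),'n',(f[:2]@n).round(2),'z',f[2].round(2),np.round(status.read_eef_pos(),4))
    if f[:2]@u<-2.3: break
    s+=.0004; bot.move_straight([*(c+s*u),z],feed=.02)
bot.gripper_to(.03); print('open',status.read_width(),(F(5)).round(2),status.read_time_s())
p=status.read_eef_pos(); 
bot.move_straight([p[0],p[1],.09],feed=.1); bot.move_straight([*(np.array(p[:2])+.03*u),.12],feed=.15); bot.pause(.3)
shot('wrist','end1'); shot('scene','end1s'); print(status.read_time_s(),status.read_eef_pos())
E
```

```text
u -3.2 n -1.1 z 10.11 [ 0.5874 -0.1311  0.0339]
open 0.03003709203131953 [0.52 0.22 0.12] 49.45
51.0 [ 0.60992442 -0.10966254  0.11966803]
```

View pics/end1.png

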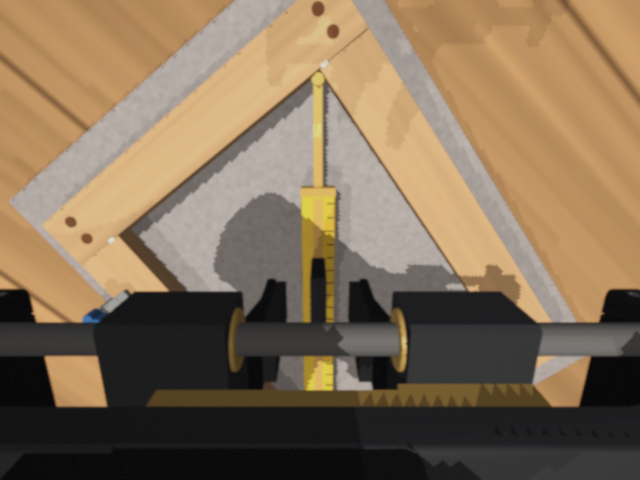

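```bash
python3 - <<'E'
from h import *
S=np.load('s2.npz');u=S['u'];n=np.array([-u[1],u[0]]);c=np.load('pics/end1.npz');I=cv2.imread('pics/end1.png')
L=edge2(I,c,(300,83),(140,215),-1); R=edge2(I,c,(332,85),(440,250),1)
C=cross(L,R); st=C+(sFL-FL); print('corner',C,'ang u',np.degrees(yaw(u)))
hsv=cv2.cvtColor(I,cv2.COLOR_BGR2HSV)
for v in (110,150): 
    m=np.where(hsv[v,300:340,1]>110)[0]+300; print('stem',v,m.min(),m.max())
for uv in ((318.5,78),(319,79)):
  for z in (.026,.030): print(uv,z,((ray(c,uv,z)[:2]-st)@np.c_[ex,ey]).round(4))
cv2.imwrite('pics/end_crop.png',cv2.resize(I[45:125,270:370],(800,640),interpolation=cv2.INTER_CUBIC)[:600])
E
```

```text
25 rms mm 0.12 ang -9.78 (301.5, 83) (141.5, 215)
25 rms mm 0.14 ang 79.52 (330.5, 85) (441.5, 250)
corner [ 0.69661474 -0.02893003] ang u 43.12858289966141
stem 110 314 322
stem 150 314 322
(318.5, 78) 0.026 [0.0008 0.0003]
(318.5, 78) 0.03 [ 0.0005 -0.0002]
(319, 79) 0.026 [ 0.0007 -0.0004]
(319, 79) 0.03 [ 0.0004 -0.0008]
```

View pics/end_crop.png

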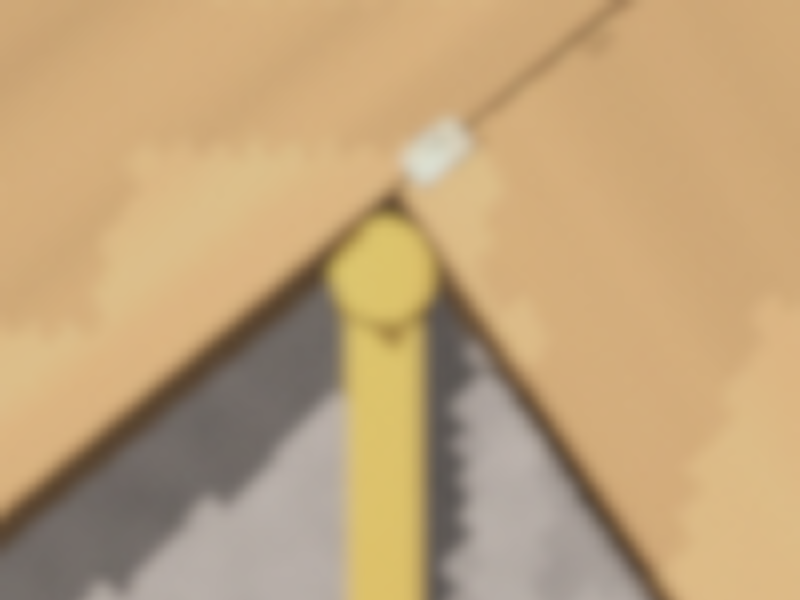

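The slide nose sits snug in the corner, touching both walls (crop about (385,270)). One check remains: the fixed nose.

```bash
python3 - <<'E'
from h import *
S=np.load('s2.npz');u=S['u'];p=np.array(status.read_eef_pos())[:2]
bot.move_straight([*(p-.215*u),.14],feed=.2); bot.pause(.3); w=shot('wrist','end2'); print(status.read_time_s())
uv=proj(w,[*sNR,.028]); print(uv); a,b=[int(max(0,v)) for v in uv]
I=w['frame'][max(0,b-50):b+50,max(0,a-65):a+65]; cv2.imwrite('pics/end2_crop.png',cv2.resize(I,None,fx=6,fy=6,interpolation=cv2.INTER_CUBIC)[:600,:800])
E
```

```text
52.5833
[317.87155948 192.36862714]
```

View pics/end2_crop.png

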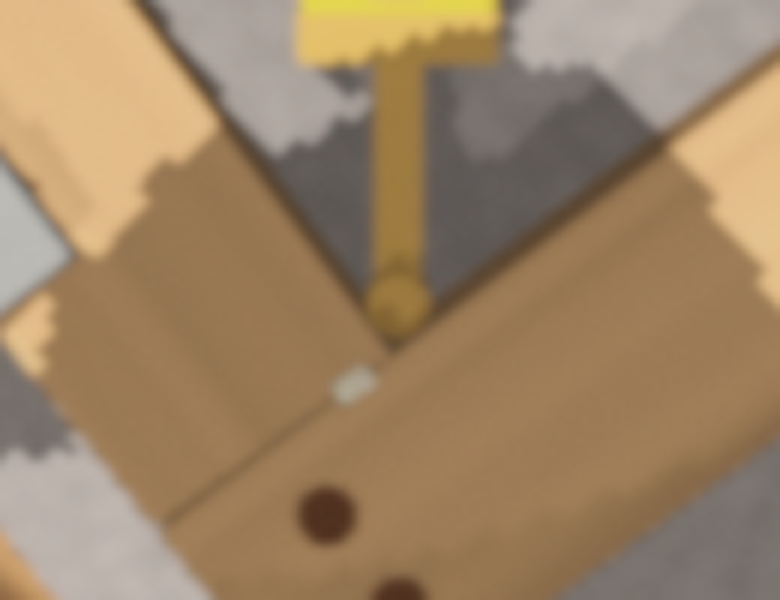

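The fixed nose, at (397,300) in the crop, is snug in the near-right corner too. Handing in.

```bash
python3 -c "
from h import *
ticket.finish_job(); print(status.read_time_s())"
```

```text
the job is handed in; nothing more can be done
the job is handed in; nothing more can be done
```

The frame is out of square: the near-right to far-left diagonal reads about 290.6 mm, against about 287.5 mm for near-left to far-right. I let go of the rule and left it lying in the longer one. I handed the job in soon after 52.6 s on the clock; no verdict is reported.

- **Measuring:** I closed the slide, which had been drawn out about 28 mm, then measured the shorter diagonal first and the longer one second. The near corners were felt wall by wall with about 3–5 N in the end. The slide's nose was drawn out until it met about 1–2 N at the far corner.
- **Agreement with the camera:** The readings differ by 3.1 mm. The camera corners gave 3.5 mm (287.1 and 290.6 mm nose to nose), with the same diagonal longer.
- **Last checks:** Close-ups after letting go show both noses snug in their corners. The slide's nose measures within about 1 mm of seated and looks to be touching both walls.

Two things fell short:
- **Letting go:** I meant to unload to about 3 N before opening the gripper, but the down-force was still about 10 N when I did. The close-ups show nothing shifted.
- **Not confirmed:** The contact force after release could not be measured, only judged from the pictures. The first camera corners were also off by 1–2 mm from where I felt them, about the stated calibration error. I did not re-check the other things on the bench, but no move was planned near them.

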